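# Hang the rotary tool in its side-opening hanger

## Robot

A 7-joint arm with a two-finger parallel gripper is mounted at the origin on a cart in front of the work surface, level with it; the furniture and walls round the work are solid. World frame = base frame: x ahead of the robot, y to its left, z up, the work surface at z = 0. Lengths are in mm, angles in rad, forces in N, time in s.
With the tool pointing down it reaches from about 425 to 875 mm from the base axis. Payload 9.9 kg.
Tool frame: the origin (TCP) lies on the centre line of the jaws, within the pads' length; the fingertips stand 14 mm ahead of it and the grasp point (between the pads) lies 5 mm behind it (env.finger_overhang is the distance from the TCP to the fingertips, in mm); z points along the fingers, y is the line along which they close (so a half turn about z gives the same grasp; the last joint's range is limited). The gripper opens to 85 mm and grips with 20 to 120 N. Pads are 22 mm wide; open, the fingers measure 114 mm over their backs; the gripper's body (76 mm by 85 mm) begins 54 mm behind the grasp point. The pads swing forward as they close: fully open they stand 13 mm farther back than shut.
Start: joints at [-1.325, 0.576, 0.025, 1.437, -0.015, 1.129, -0.057], TCP at [218.594, 638.628, 245.289] pointing down, gripper open.
Joint ranges: [-2.76, 2.76], [-0.34, 2.15], [-1.52, 1.57], [0.19, 2.46], [-1.09, 4.23], [0.17, 1.99], [-2.82, 2.82]. Speed limits (rad/s): [2.22, 2.22, 3.01, 3.01, 3.14, 3.14, 3.14].

## Interface

Orientations are given as a 3x3 rotation matrix whose columns are the frame's x, y, z axes.
In Python, from workcell import env gives the robot as it stands.
- The arm moves only by the tool carry_out, never from a script. Its argument "increments" is a list of rows, each an object of numbers: "tx", "ty", "tz": the shift along the tool's x, y, z in m; "spin": the turn about the tool's z in rad. A call has 1 to 10 rows; each row is the pose to reach, as a shift and turn from the pose commanded when the call began, along the tool's axes at that moment; what a row does not reach only later rows make up. A row lasts 1/10 s, in which the tool goes at most 50 mm and 8.59 degrees, less where a joint would pass 70% of its speed; a pose out of reach is approached as far as the arm can. A call with a gripper value outside its range is refused whole. "fingers" is the opening, from -1 (shut) to 1 (fully open), set as the call begins (left out, the last holds). The fingers move at their own pace and stop on an object; "newtons" is the grip in N (left out, the last holds). Time passes only in rows, so rows that repeat a pose let the fingers close. It gives the time, the measured TCP pose, the force, the opening and the grip force at its end, in the units of the state.
- env.get_obs(): the state, without advancing time (a new reading comes with each control period).
- env.get_image(name): name is "scene" or "top"; returns a dict with "pixels" (400x640x3 uint8, red, green, blue), "range_z" (400x640 float32, mm along the optical axis (not along the pixel's ray), 0 where there is no reading), "fov_y" (degrees; the focal length in pixels is half the picture's height over the tangent of half this angle, whatever the lens; pixels are square), "cx", "cy" (the principal point, pixels), "pose" (4x4, takes a point from camera to world coordinates). Camera axes: x right, y down, z forward; pixel columns grow to the right and rows downward; lengths in mm; the calibration is good to about 2 mm. A picture is of the moment at which its call begins.
- env.sign_off(): hands the job in; it is judged then, once.
The state is a dict: "t": time; "joints": joint angles; "qvel": joint speeds; "effort": joint torques, N m; "tcp_pos": TCP position; "eef_rot": TCP orientation; "ft_force": force on the tool from outside, world axes, zero at the start; "moment": the same for the moment, N m; "gripper_width": opening from 0.0 (shut) to 1.0 (fully open); "finger_force": force on a finger pad.
Only numpy, scipy, OpenCV 4.12 (cv2) and the standard library are available. Lean on these libraries where they do the work, as an engineer would, in place of code of your own. Each camera call takes 0.05 s, during which the arm holds its last target. There are 200 camera calls.

## Task

Take the cordless rotary tool out of its sloping cradle and put it away in the hanger stand: bring it in sideways so that its thin neck enters the open side of the forked hook, then lower it gently until its flange sits flat behind the upturned tips, and let go so that it hangs upright, nose down. Leave the brass weight, the eraser and the pebble where they are.

Things in the scene. Friction and masses are not known exactly. Their poses are not given: they have to be found in the camera images.
- rotary_tool: Cordless rotary tool, 0.25 kg, 194 mm. Origin at the nose tip, +z along its axis to the head. From the tip (mm): 0-18 bit, radius 4; 18-50 nose cone; 50-106 grey body, radius 19; 106-142 thin neck, radius 10; 142-148 flange, radius 22; 148-194 black square head 32 x 32, faces square to its x and y: grip it here, across the y faces. Starts in the cradle, its y axis level, head toward cradle -x.
- tool_flange (a point): On the tool's axis at the underside of the flange, 142 mm from the nose tip; axes as the tool's. Finger ends kept 10 mm or more above the flange stay over the hook's tips. The tool's centre of mass lies about 50 mm below this point, toward the nose.
- hanger: Fixed metal stand. Origin on the work surface below the seat. Base plate 105 x 90 x 10 mm, x = -45 to +60; column at x = +38 to +56, ending below the hook's top. The hook is a level fork 8 mm thick, top face 185 mm up: two prongs along x, each 14 mm wide, 26 mm gap, open toward -x, closed at x = +14. The prongs end in upturned tips 10 mm high at x = -33 to -25. Nothing stands above it.
- hanger_seat (a point): Seat centre: middle of the gap, level with the prongs' top, 185 mm above the hanger's origin; axes as the hanger's. The flange's underside belongs here (play 7 mm to the tips, 4 mm to the column, 3 mm sideways). Going in along the hanger's +x, a flange underside 18 mm above this point clears the tips by 8 mm and leaves 10 mm between hook and tool body.
- cradle: Fixed metal cradle: base plate 155 (along x) x 90 x 10 mm, origin at the middle of its front lower edge, x = 0; a V trough leaning 27 degrees from vertical, upper end toward the cradle's -x; the tool leans likewise. The trough carries the tool from below, over 48 to 104 mm from its nose tip; it is open above, so the tool can be drawn out along its axis or lifted out.
- cradle_foot (a point): Where the nose tip rests on the cradle's foot pad: 122 mm along +x and 45 mm above the cradle's origin.
- brass_weight: Loose brass weight with a knob on top, 38 mm across, 48 mm high, a bystander; origin under its centre.
- eraser: Loose eraser, 21 x 45 x 13 mm, a bystander; origin under its centre.
- pebble: Loose pale egg-shaped pebble, 44 x 60 x 32 mm, a bystander; origin under its centre.

How it is judged:
By the outcome, as a careful person would: the job done as asked, in the order asked, and still so for the second after the job is handed in, with the robot touching nothing.
It also fails if it takes over 48 s, if anything falls off the work surface, if the arm or the gripper's body presses on something with over 40 N, if the wrist force passes 120 N, or if a joint passes its speed limit or range.

## Working session

There is one attempt and no reset: what is moved stays moved. The work goes in short steps, Python scripts to look and compute and a tool call to move; the robot and the scene stay as the last step left them, time stands still between calls to the robot, and variables do not carry over. Pictures are saved under pics/ and viewed, at most 10 in all, crops included, and the job is handed in when it is done.

Besides the shell and the picture viewer there is one more tool, called after "Request:" as name(argument=value, ...), one argument or row to a line, values as JSON. carry_out: Moves the arm, as the interface text tells. Its arguments: {"type":"object","properties":{"increments":{"type":"array","items":{"type":"object","properties":{"tx":{"type":"number"},"ty":{"type":"number"},"tz":{"type":"number"},"spin":{"type":"number"}}}},"fingers":{"type":"number"},"newtons":{"type":"number"}},"required":["increments"]}

```bash
mkdir -p pics; cat > h.py <<'E'
import numpy as np, cv2
from workcell import env
def shot(n):
    im=env.get_image(n); np.savez(f'{n}.npz',**im); return im
def load(n): return dict(np.load(f'{n}.npz'))
def cloud(im):
    h,w=im['range_z'].shape; f=h/2/np.tan(np.radians(float(im['fov_y']))/2)
    u,v=np.meshgrid(np.arange(w),np.arange(h)); z=im['range_z'].astype(float)
    P=np.stack([(u-im['cx'])/f*z,(v-im['cy'])/f*z,z],-1)
    T=im['pose']; W=P@T[:3,:3].T+T[:3,3]; W[z==0]=np.nan; return W
E
python3 - <<'E'
from h import *
for n in('scene','top'):
    im=shot(n); cv2.imwrite(f'pics/{n}0.png',im['pixels'][:,:,::-1]); print(im['pose'].round(3),im['fov_y'])
o=env.get_obs(); print(o['tcp_pos'],o['eef_rot'],o['t'],o['gripper_width'],env.finger_overhang)
E
```

```text
[[-6.71000e-01 -5.76000e-01  4.67000e-01  1.05594e+02]
 [-7.41000e-01  5.19000e-01 -4.25000e-01  2.46716e+02]
 [ 2.00000e-03 -6.32000e-01 -7.75000e-01  8.71132e+02]
 [ 0.00000e+00  0.00000e+00  0.00000e+00  1.00000e+00]] 52.79490936391643
[[ 2.100000e-02 -9.920000e-01  1.210000e-01  4.391670e+02]
 [-1.000000e+00 -2.100000e-02  3.000000e-03 -1.536330e+02]
 [-1.000000e-03 -1.210000e-01 -9.930000e-01  1.155645e+03]
 [ 0.000000e+00  0.000000e+00  0.000000e+00  1.000000e+00]] 54.76862167272796
[218.43475613 638.27854716 244.52071616] [[-9.46135207e-01  3.23771510e-01 -4.23651870e-04]
 [ 3.23771781e-01  9.46134121e-01 -1.43468435e-03]
 [-6.36784287e-05 -1.49457190e-03 -9.99998881e-01]] 0.1 1.000614208475135 14.0
```

View pics/scene0.png

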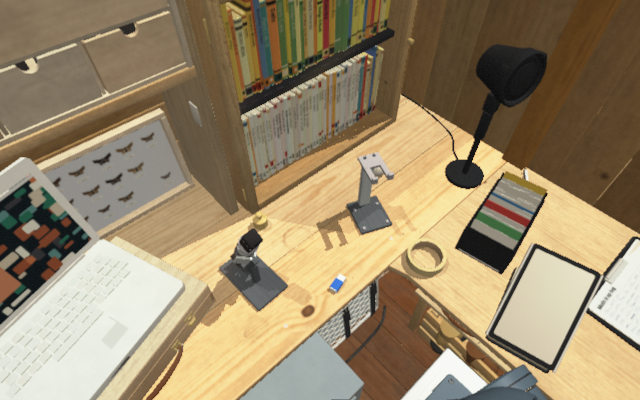

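View pics/top0.png

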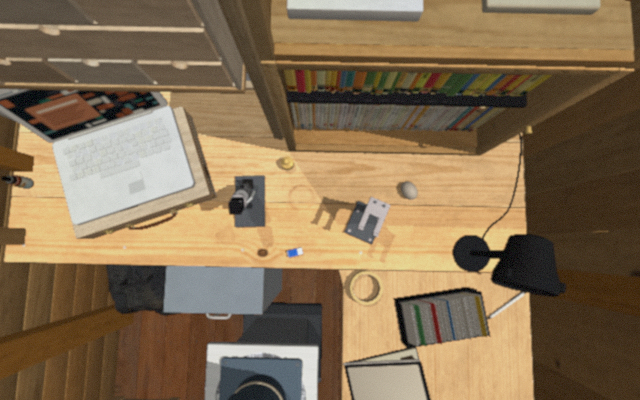

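The top view shows the cradle at about (250,200) with the black head at (238,203), the hanger at (370,220), the weight at (287,162), the pebble at (408,189) and the eraser at (294,253). Next I'll measure them with depth.

```bash
python3 - <<'E'
from h import *
t=load('top');s=load('scene')
a=cv2.resize(t['pixels'][165:265,215:415,::-1],None,fx=4,fy=4,interpolation=cv2.INTER_CUBIC)
b=cv2.resize(s['pixels'][140:320,200:420,::-1],(488,400),interpolation=cv2.INTER_CUBIC)
b=cv2.resize(b,(800,656))[:600] if 0 else b
cv2.imwrite('pics/c1.png',a);cv2.imwrite('pics/c2.png',b)
for n,im,r in(('top',t,(150,270,210,420)),('scene',s,(140,320,200,420))):
    W=cloud(im)[r[0]:r[1],r[2]:r[3]].reshape(-1,3); C=im['pixels'][r[0]:r[1],r[2]:r[3]].reshape(-1,3)
    ok=np.isfinite(W[:,2]); W=W[ok]
    print(n,'table z',np.median(W[abs(W[:,2])<15][:,2]))
    m=(W[:,2]>170)&(W[:,2]<200)&(W[:,1]<-150)&(W[:,0]<520); H=W[m]
    print('hook',H.mean(0),H.min(0),H.max(0),m.sum())
    r_=cv2.minAreaRect(H[:,:2].astype(np.float32)); print(r_)
    m=(W[:,2]>5)&(W[:,2]<16)&(W[:,0]<520); 
    for lo,hi in((-60,400),(-400,-150)):
        B=W[m&(W[:,1]>lo)&(W[:,1]<hi)]; print('plate',B[:,2].mean(),len(B),cv2.minAreaRect(B[:,:2].astype(np.float32)))
    m=(W[:,2]>60)&(W[:,1]>-80)&(W[:,0]<520); B=W[m];print('tool',B.min(0),B.max(0),len(B))
E
```

```text
top table z 0.8194365132945904
hook [ 496.20595898 -289.00963108  186.63592511] [ 462.98839493 -323.60509392  176.48854574] [ 518.97833559 -250.95676904  198.43319234] 267
((500.0841369628906, -286.9203796386719), (53.98969650268555, 62.653079986572266), 67.85977935791016)
plate 9.740437718225305 423 ((445.3962707519531, 54.6495361328125), (146.88743591308594, 226.1844482421875), 0.9765701293945312)
plate 9.925195892883522 586 ((446.9119873046875, -275.17950439453125), (146.0024871826172, 247.96224975585938), 0.07682954519987106)
tool [508.37309349  35.68546646 201.56281931] [519.77617009  65.98917653 219.99392062] 66
scene table z 1.6355711213388986
hook [ 494.37664864 -286.58996319  186.92036531] [ 462.2450279  -323.94616116  178.24159712] [ 519.91782303 -251.61550783  198.17407375] 289
((499.9139404296875, -287.1943664550781), (54.71792984008789, 62.0869026184082), 67.65319061279297)
plate 10.642571801045992 556 ((453.2339782714844, 54.70110321044922), (219.3274688720703, 137.33509826660156), 87.03067016601562)
plate 10.735059491995854 799 ((446.8423156738281, -261.4754943847656), (207.3695068359375, 247.155517578125), 42.38564682006836)
tool [508.15408921  35.11691135 189.10337616] [519.97829389  67.52565393 219.43626842] 134
```

View pics/c1.png

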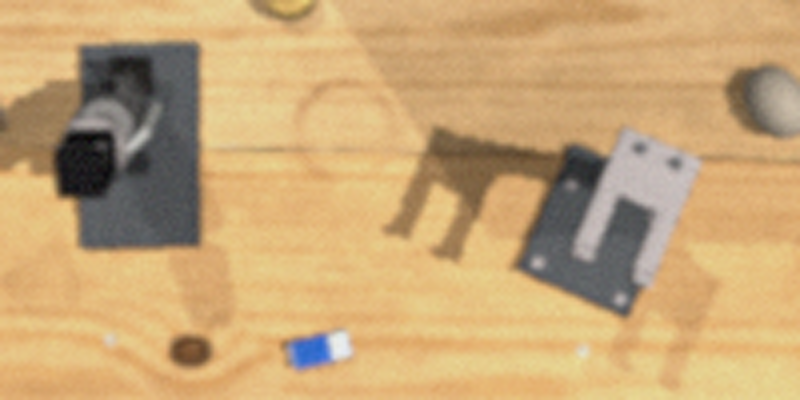

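View pics/c2.png

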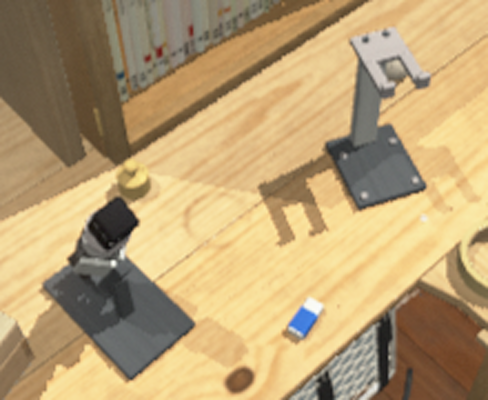

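The crops show the hook opening toward the robot, with its prong tips at about (585,250) and (645,278) in the top crop. The tool head leans toward the robot, with the head top at (85,165). My x < 520 limit cut the data short, so I'll redo the fits.

```bash
python3 - <<'E'
from h import *
def rect(P): 
    c,s,a=cv2.minAreaRect(P[:,:2].astype(np.float32)); return np.round(c,1),np.round(s,1),round(a,1)
for n in('top','scene'):
    im=load(n); W=cloud(im); C=im['pixels'].astype(int)
    ok=np.isfinite(W[...,2])&(W[...,0]>380)&(W[...,0]<650)
    z=W[...,2]
    def comp(m):
        k,l,st,_=cv2.connectedComponentsWithStats(m.astype(np.uint8)); return l==1+np.argmax(st[1:,4])
    L=ok&(W[...,1]>-20)&(W[...,1]<130); R=ok&(W[...,1]<-200)&(W[...,1]>-360)
    dark=(C.max(-1)<110)&(C.max(-1)-C.min(-1)<40)
    for nm,reg in(('cradle',L),('hangerbase',R)):
        P=W[comp(reg&dark&(z>4)&(z<17))]; print(n,nm,len(P),P[:,2].mean().round(1),rect(P))
    P=W[R&(z>178)&(z<200)]; print('hook',len(P),rect(P),np.median(P[:,2]))
    P=W[comp(L&(z>150))]; print('toolhi',len(P),P.min(0).round(0),P.max(0).round(0))
    hd=comp(L&(z>165)&(C.max(-1)<75)); P=W[hd]; print('head',len(P),P.min(0).round(0),P.max(0).round(0),rect(P),rect(P[P[:,2]>P[:,2].max()-25]))
    for nm,reg in (('weight',ok&(W[...,1]>-120)&(W[...,1]<0)&(z>6)),('peb',ok&(W[...,1]<-330)&(W[...,1]>-440)&(z>6))):
        P=W[comp(reg)]; print(nm,len(P),P.min(0).round(0),P.max(0).round(0))
E
```

```text
top cradle 904 10.9 (array([564.1,  54.1]), array([148.8,  86.5]), 3.8)
top hangerbase 607 10.6 (array([ 509.5, -288.8]), array([ 86.3, 100.9]), 67.7)
hook 573 (array([ 512.2, -291.9]), array([54. , 88.9]), 67.6) 185.69113612600893
toolhi 315 [508.  31. 152.] [566.  69. 227.]
head 220 [509.  36. 176.] [551.  65. 227.] (array([529.8,  50.5]), array([42.1, 29.3]), 2.0) (array([527.9,  50.4]), array([38.3, 29.3]), 2.0)
weight 108 [ 401. -108.    8.] [428. -63.  19.]
peb 221 [ 579. -439.    7.] [ 633. -397.   36.]
scene cradle 1468 11.2 (array([561.6,  54. ]), array([149.2,  88.4]), 2.9)
scene hangerbase 629 11.0 (array([ 508.1, -288.7]), array([ 87.6, 102.1]), 67.4)
hook 555 (array([ 513.5, -292.5]), array([55.4, 91.9]), 66.9) 186.4291548663531
toolhi 435 [508.  35. 163.] [563.  74. 227.]
head 314 [508.  37. 169.] [546.  68. 227.] (array([527.5,  52.6]), array([38.4, 30.3]), 1.3) (array([525.2,  52.7]), array([30.4, 34.2]), 89.5)
weight 163 [ 402. -109.    6.] [431. -64.  18.]
peb 69 [ 580. -426.    6.] [ 603. -403.   33.]
```

```bash
cat >> h.py <<'E'
def delta(target,yaw_y):
    """tool-axis shift (m) and spin to TCP target (mm), tool y axis at world yaw (deg, mod 180)"""
    o=env.get_obs(); R=np.array(o['eef_rot']); d=R.T@(np.array(target)-o['tcp_pos'])/1000
    y=np.degrees(np.arctan2(R[1,1],R[0,1])); e=(yaw_y-y+90)%180-90
    print('t',round(o['t'],2),'tcp',np.round(o['tcp_pos'],1),'yaw',y.round(1),'F',np.round(o['ft_force'],1),'grip',o['gripper_width'],o['finger_force'],'q7',np.round(o['joints'],2))
    print('tx,ty,tz',d.round(4),'spin',np.radians(-e).round(4))
E
python3 - <<'E'
from h import *
A=np.array([218.,638]);B=np.array([527.,52]);u=(B-A)/np.linalg.norm(B-A)
for n in('top','scene'):
    W=cloud(load(n)).reshape(-1,3); W=W[np.isfinite(W[:,2])]
    d=W[:,:2]-A; s=d@u; p=abs(d@[-u[1],u[0]])
    for lo in range(-50,700,75):
        m=(p<120)&(s>=lo)&(s<lo+75); print(n,lo,m.sum(),W[m,2].max().round(0) if m.any() else '-',end='; ')
    m=(W[:,2]>150)&(W[:,0]>420)&(W[:,0]<640)&(W[:,1]>80)&(W[:,1]<700); print('\nhigh',m.sum(),W[m].min(0) if m.any() else 0)
delta([527,52.5,300],92.5)
E
```

```text
top -50 12 -734.0; top 25 21 -183.0; top 100 1042 9.0; top 175 1640 7.0; top 250 1456 10.0; top 325 1944 89.0; top 400 2146 91.0; top 475 2190 91.0; top 550 2114 93.0; top 625 2011 227.0; 
high 0 0
scene -50 0 -; scene 25 0 -; scene 100 0 -; scene 175 0 -; scene 250 0 -; scene 325 1020 89.0; scene 400 4484 91.0; scene 475 4904 90.0; scene 550 3803 91.0; scene 625 3785 227.0; 
high 0 0
t 0.1 tcp [218.4 638.3 244.5] yaw 71.1 F [ 0.1 -0.9 -0.4] grip 1.000614208475135 0.0 q7 [-1.32  0.58  0.02  1.44 -0.01  1.13 -0.06]
tx,ty,tz [-0.4816 -0.4544 -0.0548] spin -0.3733
```

Request:
carry_out(
  increments=[
    {"tx": -0.01, "ty": -0.01, "tz": -0.02, "spin": -0.03},
    {"tx": -0.03, "ty": -0.03, "tz": -0.04, "spin": -0.06},
    {"tx": -0.06, "ty": -0.055, "tz": -0.055, "spin": -0.1},
    {"tx": -0.09, "ty": -0.085, "tz": -0.055, "spin": -0.14},
    {"tx": -0.12, "ty": -0.113, "tz": -0.055, "spin": -0.18},
    {"tx": -0.15, "ty": -0.142, "tz": -0.055, "spin": -0.22},
    {"tx": -0.18, "ty": -0.17, "tz": -0.055, "spin": -0.26},
    {"tx": -0.21, "ty": -0.198, "tz": -0.055, "spin": -0.3},
    {"tx": -0.24, "ty": -0.226, "tz": -0.055, "spin": -0.34},
    {"tx": -0.26, "ty": -0.245, "tz": -0.055, "spin": -0.373},
  ],
  fingers=1,
  newtons=30,
)

```text
t: 1.1
tcp_pos: [386.4, 319.6, 300.2]
eef_rot: [[-0.999, -0.042, 0.0], [-0.042, 0.999, -0.001], [-0.0, -0.001, -1.0]]
ft_force: [0.1, 1.3, -0.2]
gripper_width: 0.999
finger_force: 0.0
```

```bash
python3 -c "
from h import *
delta([527,52.5,300],92.5)"
```

```text
t 1.1 tcp [386.4 319.6 300.2] yaw 92.4 F [ 0.1  1.3 -0.2] grip 0.9992319995578985 0.0 q7 [-0.8   0.27  0.01  1.8  -0.    1.08  0.83]
tx,ty,tz [-0.1292 -0.2728  0.0005] spin -0.0014
```

Request:
carry_out(
  increments=[
    {"tx": -0.015, "ty": -0.032},
    {"tx": -0.032, "ty": -0.068},
    {"tx": -0.05, "ty": -0.105},
    {"tx": -0.068, "ty": -0.143},
    {"tx": -0.086, "ty": -0.181},
    {"tx": -0.103, "ty": -0.216},
    {"tx": -0.115, "ty": -0.244},
    {"tx": -0.124, "ty": -0.263},
    {"tx": -0.129, "ty": -0.272},
    {"tx": -0.129, "ty": -0.272},
  ],
)

```text
invalid input
```

```bash
python3 -c "
from h import *
delta([527,52.5,199],92.5)"
```

```text
t 1.1 tcp [386.4 319.6 300.2] yaw 92.4 F [ 0.1  1.3 -0.2] grip 0.9992319995578985 0.0 q7 [-0.8   0.27  0.01  1.8  -0.    1.08  0.83]
tx,ty,tz [-0.1292 -0.2726  0.1015] spin -0.0014
```

Request:
carry_out(
  increments=[
    {"tx": -0.015, "ty": -0.032, "tz": 0, "spin": 0},
    {"tx": -0.032, "ty": -0.068, "tz": 0, "spin": 0},
    {"tx": -0.05, "ty": -0.105, "tz": 0, "spin": 0},
    {"tx": -0.068, "ty": -0.143, "tz": 0, "spin": 0},
    {"tx": -0.086, "ty": -0.181, "tz": 0, "spin": 0},
    {"tx": -0.103, "ty": -0.216, "tz": 0, "spin": 0},
    {"tx": -0.115, "ty": -0.244, "tz": 0, "spin": 0},
    {"tx": -0.124, "ty": -0.263, "tz": 0, "spin": 0},
    {"tx": -0.129, "ty": -0.272, "tz": 0, "spin": 0},
    {"tx": -0.129, "ty": -0.272, "tz": 0, "spin": 0},
  ],
)

```text
t: 2.1
tcp_pos: [526.1, 55.5, 300.0]
eef_rot: [[-0.999, -0.041, -0.0], [-0.041, 0.999, -0.0], [0.0, -0.0, -1.0]]
ft_force: [-0.3, 0.7, 0.7]
gripper_width: 0.998
finger_force: 0.0
```

```bash
python3 -c "
from h import *
delta([527,52.5,199],92.5)"
```

```text
t 2.1 tcp [526.1  55.5 300. ] yaw 92.4 F [-0.3  0.7  0.7] grip 0.997541038283243 0.0 q7 [-0.3   0.31  0.15  1.74 -0.05  1.09  1.48]
tx,ty,tz [-0.0008 -0.003   0.101 ] spin -0.0023
```

Request:
carry_out(
  increments=[
    {"tx": -0.001, "ty": -0.003, "tz": 0.015, "spin": 0},
    {"tx": -0.001, "ty": -0.003, "tz": 0.03, "spin": 0},
    {"tx": -0.001, "ty": -0.003, "tz": 0.045, "spin": 0},
    {"tx": -0.001, "ty": -0.003, "tz": 0.06, "spin": 0},
    {"tx": -0.001, "ty": -0.003, "tz": 0.072, "spin": 0},
    {"tx": -0.001, "ty": -0.003, "tz": 0.082, "spin": 0},
    {"tx": -0.001, "ty": -0.003, "tz": 0.091, "spin": 0},
    {"tx": -0.001, "ty": -0.003, "tz": 0.097, "spin": 0},
    {"tx": -0.001, "ty": -0.003, "tz": 0.101, "spin": 0},
    {"tx": -0.001, "ty": -0.003, "tz": 0.101, "spin": 0},
  ],
)

```text
t: 3.1
tcp_pos: [526.9, 53.5, 199.0]
eef_rot: [[-0.999, -0.043, -0.0], [-0.043, 0.999, -0.0], [0.0, -0.0, -1.0]]
ft_force: [0.1, -0.1, 0.2]
gripper_width: 1.001
finger_force: 0.0
```

```bash
python3 -c "
from h import *
delta([527,52.5,199],92.5)
s=shot('scene')
cv2.imwrite('pics/s1.png',cv2.resize(s['pixels'][190:320,180:320,::-1],(560,520),interpolation=cv2.INTER_CUBIC))"
```

```text
t 3.1 tcp [526.9  53.5 199. ] yaw 92.5 F [ 0.1 -0.1  0.2] grip 1.0014346663486209 0.0 q7 [-0.28  0.41  0.14  1.89 -0.07  0.85  1.5 ]
tx,ty,tz [-0.0001 -0.001  -0.    ] spin -0.0005
```

View pics/s1.png

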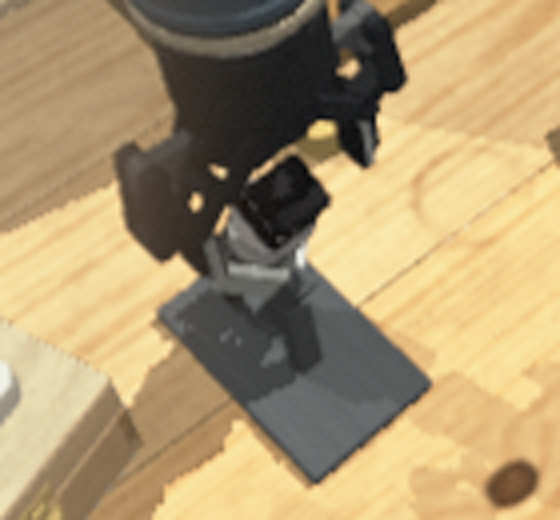

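The fingers straddle the head, which is at (285,205), with one finger at (150,200) and the other at (360,130). I'll close gently.

Request:
carry_out(
  increments=[
    {"tx": 0, "ty": 0, "tz": 0, "spin": 0},
    {"tx": 0, "ty": 0, "tz": 0, "spin": 0},
    {"tx": 0, "ty": 0, "tz": 0, "spin": 0},
    {"tx": 0, "ty": 0, "tz": 0, "spin": 0},
    {"tx": 0, "ty": 0, "tz": 0, "spin": 0},
    {"tx": 0, "ty": 0, "tz": 0, "spin": 0},
    {"tx": 0, "ty": 0, "tz": 0, "spin": 0},
    {"tx": 0, "ty": 0, "tz": 0, "spin": 0},
  ],
  fingers=-1,
  newtons=20,
)

```text
t: 3.95
tcp_pos: [526.9, 53.1, 199.5]
eef_rot: [[-0.999, -0.043, -0.0], [-0.043, 0.999, -0.0], [0.0, -0.0, -1.0]]
ft_force: [-2.4, -3.5, 5.6]
gripper_width: 0.368
finger_force: 23.9
```

Request:
carry_out(
  increments=[
    {"tx": 0, "ty": 0, "tz": -0.006, "spin": 0},
    {"tx": -0.003, "ty": 0, "tz": -0.018, "spin": 0},
    {"tx": -0.008, "ty": 0, "tz": -0.033, "spin": 0},
    {"tx": -0.015, "ty": 0, "tz": -0.05, "spin": 0},
    {"tx": -0.022, "ty": 0, "tz": -0.07, "spin": 0},
    {"tx": -0.028, "ty": 0, "tz": -0.09, "spin": 0},
    {"tx": -0.033, "ty": 0, "tz": -0.11, "spin": 0},
    {"tx": -0.037, "ty": 0, "tz": -0.125, "spin": 0},
    {"tx": -0.04, "ty": 0, "tz": -0.135, "spin": 0},
    {"tx": -0.04, "ty": 0, "tz": -0.14, "spin": 0},
  ],
)

```text
t: 4.95
tcp_pos: [567.2, 55.7, 339.7]
eef_rot: [[-0.999, -0.044, 0.0], [-0.044, 0.999, 0.0], [-0.0, 0.0, -1.0]]
ft_force: [0.2, -0.5, -3.8]
gripper_width: 0.372
finger_force: 20.4
```

```bash
python3 -c "
from h import *
delta([527,52.5,199],92.5)
s=shot('scene');t=shot('top')
a=cv2.resize(s['pixels'][140:300,180:360,::-1],(450,400),interpolation=cv2.INTER_CUBIC)
b=cv2.resize(t['pixels'][140:260,170:305,::-1],(350,311),interpolation=cv2.INTER_CUBIC)
c=np.zeros((400,800,3),np.uint8);c[:,:450]=a;c[:311,450:]=b
cv2.imwrite('pics/s2.png',c)"
```

```text
t 4.95 tcp [567.2  55.7 339.7] yaw 92.5 F [ 0.2 -0.5 -3.8] grip 0.3724018457815188 20.447717607021332 q7 [-0.29  0.35  0.16  1.57 -0.06  1.22  1.49]
tx,ty,tz [ 0.0403 -0.0015  0.1407] spin 0.0002
```

View pics/s2.png

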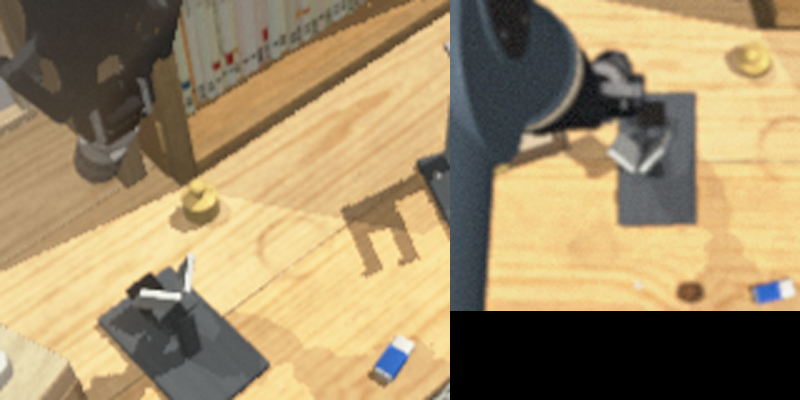

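The tool is out of the cradle and held, with its lower end near (100,165) in the left crop. I'll measure its tilt from the depth data.

```bash
python3 - <<'E'
from h import *
for n in('scene','top'):
    W=cloud(load(n)).reshape(-1,3); C=load(n)['pixels'].reshape(-1,3)
    m=np.isfinite(W[:,2])&(abs(W[:,0]-580)<110)&(abs(W[:,1]-55)<40)&(W[:,2]>150)&(W[:,2]<345)
    P=W[m];Q=C[m]
    for lo in range(150,345,15):
        k=(P[:,2]>=lo)&(P[:,2]<lo+15)
        if k.sum(): print(n,lo,k.sum(),P[k].min(0).round(0)[:2],P[k].max(0).round(0)[:2],P[k].mean(0).round(0)[:2],Q[k].mean(0).round(0))
E
```

```text
scene 180 1 [648.  62.] [648.  62.] [648.  62.] [126. 108.  86.]
scene 210 1 [609.  61.] [609.  61.] [609.  61.] [107.  91.  71.]
scene 225 37 [601.  49.] [633.  76.] [611.  67.] [96. 83. 68.]
scene 240 47 [594.  47.] [634.  76.] [608.  68.] [97. 85. 71.]
scene 255 53 [587.  47.] [620.  76.] [598.  67.] [95. 84. 71.]
scene 270 112 [585.  45.] [619.  76.] [596.  66.] [122. 113. 102.]
scene 285 1 [612.  70.] [612.  70.] [612.  70.] [140. 123. 102.]
scene 300 64 [562.  42.] [582.  78.] [568.  60.] [107.  99.  91.]
scene 315 33 [559.  40.] [575.  77.] [563.  58.] [62. 52. 41.]
scene 330 118 [551.  26.] [571.  85.] [557.  60.] [78. 70. 60.]
top 180 1 [649.  57.] [649.  57.] [649.  57.] [186. 161. 117.]
top 225 3 [622.  39.] [631.  41.] [626.  40.] [174. 144. 108.]
top 240 28 [617.  39.] [640.  66.] [631.  48.] [119. 105.  89.]
top 255 32 [610.  38.] [634.  66.] [625.  49.] [84. 79. 77.]
top 270 54 [602.  40.] [628.  67.] [614.  50.] [117. 113. 110.]
top 285 25 [606.  42.] [618.  63.] [613.  54.] [147. 144. 141.]
top 330 9 [554.  28.] [561.  40.] [558.  35.] [126. 111.  90.]
```

It still leans about 26°, with the nose toward +x and no pivot in the grip. The gripper only points down, so I'll upright the tool by letting the nose push lightly against the front face of one prong tip while the head moves over it. First, the pre-position.

```bash
cat >> h.py <<'E'
HO=np.array([502.,-287.]); HY=np.radians(-22.5)
def hang(x,y,z): # hanger frame -> world
    c,s=np.cos(HY),np.sin(HY); return [HO[0]+c*x-s*y,HO[1]+s*x+c*y,z]
E
python3 -c "
from h import *
delta(hang(-128,20,372),67.5)"
```

```text
t 5.05 tcp [566.8  55.5 339.3] yaw 92.5 F [-0.4 -0.4 -3.2] grip 0.3746804215595782 20.457845628261566 q7 [-0.29  0.35  0.16  1.57 -0.06  1.22  1.49]
tx,ty,tz [ 0.1872 -0.2671 -0.0327] spin 0.4362
```

Request:
carry_out(
  increments=[
    {"tx": 0.005, "ty": -0.007, "tz": -0.01, "spin": 0.02},
    {"tx": 0.02, "ty": -0.028, "tz": -0.025, "spin": 0.06},
    {"tx": 0.04, "ty": -0.057, "tz": -0.033, "spin": 0.11},
    {"tx": 0.065, "ty": -0.093, "tz": -0.033, "spin": 0.17},
    {"tx": 0.09, "ty": -0.128, "tz": -0.033, "spin": 0.23},
    {"tx": 0.115, "ty": -0.164, "tz": -0.033, "spin": 0.29},
    {"tx": 0.14, "ty": -0.2, "tz": -0.033, "spin": 0.34},
    {"tx": 0.162, "ty": -0.231, "tz": -0.033, "spin": 0.385},
    {"tx": 0.178, "ty": -0.254, "tz": -0.033, "spin": 0.42},
    {"tx": 0.187, "ty": -0.267, "tz": -0.033, "spin": 0.436},
  ],
)

```text
t: 6.05
tcp_pos: [389.2, -221.8, 372.6]
eef_rot: [[-0.922, 0.388, -0.0], [0.388, 0.922, -0.0], [0.0, -0.0, -1.0]]
ft_force: [-0.4, 0.6, -2.6]
gripper_width: 0.373
finger_force: 20.7
```

```bash
python3 - <<'E'
from h import *
delta(hang(-128,20,336.5),67.5)
o=env.get_obs(); g=np.array(o['tcp_pos']); c,s=np.cos(HY),np.sin(HY)
for n in('scene','top'):
    W=cloud(shot(n)).reshape(-1,3); W=W[np.isfinite(W[:,2])]
    d=W[:,:2]-g[:2]; H=np.stack([d@[c,s],d@[-s,c],W[:,2]],1)
    m=(H[:,0]>-60)&(H[:,0]<140)&(abs(H[:,1])<32)&(H[:,2]>200)&(H[:,2]<g[2]); P=H[m]
    for lo in range(200,375,12):
        k=(P[:,2]>=lo)&(P[:,2]<lo+12)
        if k.sum()>2: print(n,lo,k.sum(),P[k].min(0).round(0)[:2],P[k].max(0).round(0)[:2])
    hk=(W[:,2]>190)&(W[:,2]<200)&(np.hypot(*(W[:,:2]-HO).T)<60); d=W[hk,:2]-HO
    print('tips',np.stack([d@[c,s],d@[-s,c]],1).round(0).tolist()[::4])
E
```

```text
t 6.05 tcp [ 389.2 -221.8  372.6] yaw 67.2 F [-0.4  0.6 -2.6] grip 0.37341874144724896 20.735945105552673 q7 [ 0.07  0.14  0.4   1.79 -0.06  1.23  1.66]
tx,ty,tz [-0.0011  0.003   0.0361] spin -0.0056
scene 212 3 [77.  1.] [83.  2.]
scene 236 6 [58.  5.] [68. 12.]
scene 248 11 [41. -5.] [62. 14.]
scene 260 34 [35. -5.] [63. 18.]
scene 272 53 [29. -4.] [67. 18.]
scene 284 50 [23. -4.] [62. 18.]
scene 296 85 [ 18. -14.] [60. 19.]
scene 308 108 [20. -5.] [52. 19.]
scene 320 7 [22.  4.] [49.  9.]
scene 332 49 [ -4. -14.] [11. 20.]
scene 344 64 [ -5. -12.] [28. 22.]
scene 356 48 [-12. -28.] [29. 24.]
scene 368 36 [-12. -29.] [ 7. 29.]
tips [[51.0, -14.0], [-25.0, 17.0], [-28.0, 20.0], [-27.0, 25.0], [-29.0, 16.0], [-30.0, 21.0], [-29.0, 25.0]]
top 260 3 [55.  5.] [72. 17.]
top 272 16 [50.  7.] [69. 17.]
top 284 10 [45. 11.] [60. 17.]
top 296 6 [36. 12.] [54. 17.]
tips [[48.0, 11.0], [-17.0, 22.0], [-30.0, 25.0], [-25.0, 16.0], [-29.0, 18.0], [-32.0, 19.0], [-32.0, 13.0], [-25.0, -21.0], [-29.0, -20.0], [-32.0, -19.0], [-33.0, -22.0]]
```

Request:
carry_out(
  increments=[
    {"tx": 0, "ty": 0.003, "tz": 0.008, "spin": -0.005},
    {"tx": 0, "ty": 0.003, "tz": 0.018, "spin": -0.005},
    {"tx": 0, "ty": 0.003, "tz": 0.028, "spin": -0.005},
    {"tx": 0, "ty": 0.003, "tz": 0.034, "spin": -0.005},
    {"tx": 0, "ty": 0.003, "tz": 0.036, "spin": -0.005},
    {"tx": 0, "ty": 0.003, "tz": 0.036, "spin": -0.005},
    {"tx": -0.004, "ty": 0.003, "tz": 0.036, "spin": -0.005},
    {"tx": -0.008, "ty": 0.003, "tz": 0.036, "spin": -0.005},
    {"tx": -0.012, "ty": 0.003, "tz": 0.036, "spin": -0.005},
    {"tx": -0.016, "ty": 0.003, "tz": 0.036, "spin": -0.005},
  ],
)

```text
t: 7.15
tcp_pos: [407.8, -223.1, 336.4]
eef_rot: [[-0.926, 0.378, -0.0], [0.378, 0.926, 0.0], [0.0, -0.0, -1.0]]
ft_force: [-1.4, 0.1, -2.7]
gripper_width: 0.372
finger_force: 20.9
```

```bash
python3 -c "
from h import *
delta(hang(-38,20,356),67.5)"
```

```text
t 7.15 tcp [ 407.8 -223.1  336.4] yaw 67.8 F [-1.4  0.1 -2.7] grip 0.3718105268020404 20.883071422576904 q7 [ 0.08  0.19  0.4   1.82 -0.08  1.14  1.68]
tx,ty,tz [-0.0734 -0.0033 -0.0196] spin 0.0048
```

Request:
carry_out(
  increments=[
    {"tx": -0.007, "ty": 0, "tz": -0.003, "spin": 0},
    {"tx": -0.015, "ty": -0.001, "tz": -0.006, "spin": 0},
    {"tx": -0.023, "ty": -0.001, "tz": -0.009, "spin": 0},
    {"tx": -0.031, "ty": -0.002, "tz": -0.011, "spin": 0},
    {"tx": -0.039, "ty": -0.002, "tz": -0.0125, "spin": 0},
  ],
)

```text
t: 7.65
tcp_pos: [443.6, -240.0, 349.0]
eef_rot: [[-0.926, 0.378, 0.0], [0.378, 0.926, -0.0], [-0.0, -0.0, -1.0]]
ft_force: [-0.4, 0.2, -3.0]
gripper_width: 0.369
finger_force: 20.1
```

```bash
python3 -c "
from h import *
delta(hang(-38,20,354),67.5)
s=shot('scene')
cv2.imwrite('pics/s3.png',cv2.resize(s['pixels'][60:240,270:470,::-1],(600,540),interpolation=cv2.INTER_CUBIC))"
```

```text
t 7.65 tcp [ 443.6 -240.   349. ] yaw 67.8 F [-0.4  0.2 -3. ] grip 0.3693888300635763 20.103613436222076 q7 [ 0.1   0.25  0.4   1.71 -0.1   1.2   1.71]
tx,ty,tz [-0.0339 -0.0012 -0.005 ] spin 0.0047
```

View pics/s3.png

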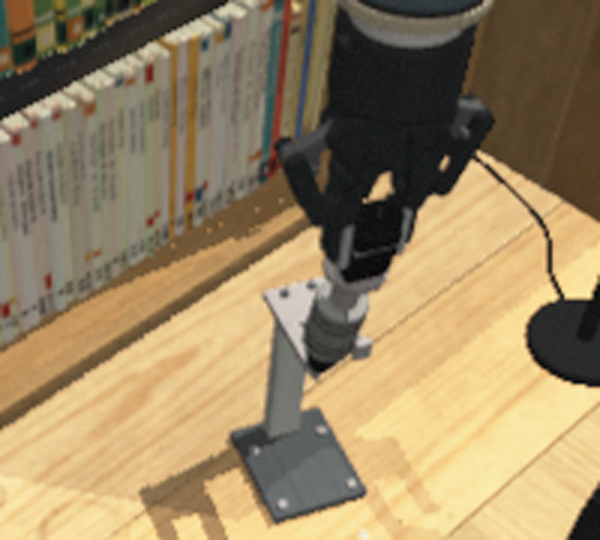

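The tool is at the hook, with its nose at about (318,370) near the left prong's tip. The force reads about zero, so I'll check the tilt in depth.

```bash
cat >> h.py <<'E'
def tilt(names=('scene','top'),fresh=True):
    o=env.get_obs(); g=np.array(o['tcp_pos']); c,s=np.cos(HY),np.sin(HY)
    for n in names:
        W=cloud(shot(n) if fresh else load(n)).reshape(-1,3); W=W[np.isfinite(W[:,2])]
        d=W[:,:2]-g[:2]; H=np.stack([d@[c,s],d@[-s,c],W[:,2]-g[2]],1)
        m=(H[:,0]>-60)&(H[:,0]<140)&(abs(H[:,1])<32)&(H[:,2]>-185)&(H[:,2]<20)&~((W[:,2]<200)&(H[:,2]>-60)); P=H[m]
        for lo in range(-180,20,12):
            k=(P[:,2]>=lo)&(P[:,2]<lo+12)
            if k.sum()>2: print(n,lo,k.sum(),P[k].min(0).round(0)[:2],P[k].max(0).round(0)[:2])
E
python3 -c "
from h import *
tilt(fresh=False)"
```

```text
scene -180 11 [ 36. -13.] [128.   4.]
scene -168 251 [ 30. -32.] [130.   6.]
scene -156 9 [22. -1.] [33.  9.]
scene -144 15 [15. -6.] [29. 13.]
scene -132 20 [  6. -11.] [25. 17.]
scene -120 50 [  4. -10.] [34. 19.]
scene -108 60 [  2. -16.] [33. 18.]
scene -96 58 [ -1. -10.] [30. 19.]
scene -84 59 [ -3. -12.] [26. 19.]
scene -72 143 [ -4. -18.] [31. 19.]
scene -60 33 [ 0. -6.] [16. 10.]
scene -36 103 [-16. -15.] [12. 22.]
scene -24 60 [-14. -14.] [15. 21.]
scene -12 94 [-17. -28.] [ 6. 29.]
scene 0 130 [-19. -29.] [ 7. 30.]
scene 12 188 [-19. -31.] [ 7. 30.]
top -180 8 [ 56. -12.] [125.   5.]
top -168 330 [ 38. -32.] [126.   5.]
top -156 17 [37. -8.] [45.  4.]
top -96 3 [-3.  2.] [14. 13.]
top -84 9 [-6.  1.] [14. 13.]
top -72 13 [-14.   3.] [11. 13.]
top -60 7 [-11.   8.] [-2. 12.]
top -48 4 [-23.  11.] [-10.  13.]
```

The lean is down to about 11°, so this is working. I'll continue.

Request:
carry_out(
  increments=[
    {"tx": -0.007, "ty": -0.001, "tz": -0.0015, "spin": 0},
    {"tx": -0.014, "ty": -0.001, "tz": -0.003, "spin": 0},
    {"tx": -0.021, "ty": -0.001, "tz": -0.004, "spin": 0},
    {"tx": -0.028, "ty": -0.001, "tz": -0.0045, "spin": 0},
    {"tx": -0.033, "ty": -0.001, "tz": -0.005, "spin": 0},
    {"tx": -0.033, "ty": -0.001, "tz": -0.005, "spin": 0},
  ],
)

```text
t: 8.3
tcp_pos: [473.8, -253.2, 353.7]
eef_rot: [[-0.926, 0.378, 0.0], [0.378, 0.926, -0.0], [-0.0, -0.0, -1.0]]
ft_force: [-0.1, 0.2, -4.1]
gripper_width: 0.368
finger_force: 20.2
```

```bash
python3 -c "
from h import *
delta(hang(-38,20,354),67.5)
tilt()"
```

```text
t 8.3 tcp [ 473.8 -253.2  353.7] yaw 67.8 F [-0.1  0.2 -4.1] grip 0.3679724387153549 20.207224488258362 q7 [ 0.12  0.3   0.4   1.63 -0.12  1.23  1.72]
tx,ty,tz [-0.001  -0.0004 -0.0003] spin 0.005
scene -180 89 [ -1. -27.] [95.  6.]
scene -168 132 [ -2. -29.] [97.  6.]
scene -156 14 [-8. -4.] [3. 9.]
scene -144 25 [-11.  -7.] [ 4. 14.]
scene -132 33 [-16.  -9.] [ 6. 19.]
scene -120 65 [-18. -16.] [ 8. 19.]
scene -108 67 [-18. -16.] [ 8. 19.]
scene -96 73 [-19. -16.] [ 3. 19.]
scene -84 73 [-20. -16.] [12. 19.]
scene -72 139 [-18. -17.] [17. 19.]
scene -60 38 [-10.  -7.] [ 1. 10.]
scene -48 15 [-10.  -3.] [ 2. 10.]
scene -36 111 [-23. -17.] [11. 22.]
scene -24 71 [-17. -14.] [-1. 16.]
scene -12 109 [-18. -29.] [ 6. 29.]
scene 0 142 [-18. -29.] [ 6. 30.]
scene 12 204 [-18. -30.] [15. 30.]
```

Upright: the body edge at −18…−20 and the neck at −10 are centred under the grip. I'll back off, then line up with the gap.

Request:
carry_out(
  increments=[
    {"tx": 0.006, "ty": 0, "tz": 0, "spin": 0.005},
    {"tx": 0.016, "ty": 0, "tz": 0, "spin": 0.005},
    {"tx": 0.028, "ty": -0.006, "tz": 0, "spin": 0.005},
    {"tx": 0.04, "ty": -0.013, "tz": 0, "spin": 0.005},
    {"tx": 0.048, "ty": -0.018, "tz": 0, "spin": 0.005},
    {"tx": 0.053, "ty": -0.021, "tz": 0, "spin": 0.005},
    {"tx": 0.053, "ty": -0.021, "tz": 0, "spin": 0.005},
  ],
)

```text
t: 9.1
tcp_pos: [415.2, -252.8, 354.1]
eef_rot: [[-0.923, 0.384, 0.001], [0.384, 0.923, -0.0], [-0.001, 0.0, -1.0]]
ft_force: [-0.3, -0.7, -3.8]
gripper_width: 0.373
finger_force: 20.4
```

```bash
python3 - <<'E'
from h import *
delta(hang(-90,-0.5,235),67.5)
tilt(('scene',))
o=env.get_obs(); g=np.array(o['tcp_pos']); c,s=np.cos(HY),np.sin(HY)
im=load('scene');W=cloud(im); d=W[...,:2]-g[:2]; x=d@[c,s];y=d@[-s,c];z=W[...,2]-g[2]
m=(abs(x)<30)&(abs(y)<12)&(z<-15)&(z>-80)
for v in range(0,400):
    k=m[v]
    if k.sum()>2: print(v,z[v][k].mean().round(1),x[v][k].min().round(1),y[v][k].mean().round(1))
E
```

```text
t 9.1 tcp [ 415.2 -252.8  354.1] yaw 67.4 F [-0.3 -0.7 -3.8] grip 0.3733080780568899 20.35420686006546 q7 [ 0.13  0.22  0.41  1.75 -0.09  1.2   1.74]
tx,ty,tz [-0.0032  0.0011  0.1191] spin -0.0012
scene -180 228 [ -1. -27.] [140.  28.]
scene -168 251 [ -2. -26.] [140.  28.]
scene -156 15 [-7. -3.] [ 4. 11.]
scene -144 24 [-11.  -5.] [ 7. 14.]
scene -132 31 [-15. -10.] [16. 18.]
scene -120 74 [-18. -14.] [10. 20.]
scene -108 68 [-18. -18.] [17. 20.]
scene -96 72 [-18. -15.] [13. 19.]
scene -84 78 [-18. -13.] [14. 19.]
scene -72 148 [-18. -18.] [17. 18.]
scene -60 47 [-10.  -7.] [ 5. 11.]
scene -48 8 [-9.  1.] [-2.  9.]
scene -36 118 [-23. -16.] [14. 23.]
scene -24 74 [-17. -15.] [ 9. 18.]
scene -12 110 [-18. -29.] [ 3. 29.]
scene 0 141 [-18. -30.] [ 8. 30.]
scene 12 198 [-18. -29.] [13. 30.]
153 -16.5 -16.8 -7.1
154 -17.4 -17.5 -2.8
155 -19.3 -18.0 -0.1
156 -22.5 -17.3 0.0
157 -25.4 -17.7 -0.6
158 -26.6 -20.1 -0.0
159 -27.0 -21.1 1.0
160 -27.4 -23.2 2.9
161 -34.9 -22.7 5.6
162 -47.0 -21.9 5.4
163 -53.8 -9.6 4.4
164 -56.9 -10.2 4.7
165 -58.9 -8.8 4.8
166 -59.5 -10.1 4.7
167 -62.7 -10.6 3.2
168 -64.7 -9.7 2.3
169 -66.5 -9.6 0.6
170 -67.7 -12.7 0.2
171 -68.2 -14.4 -0.7
172 -68.8 -17.0 2.1
173 -69.8 -17.5 0.9
174 -71.4 -18.8 2.1
175 -73.6 -19.0 3.0
176 -76.0 -18.9 3.8
177 -78.9 -18.3 5.3
```

Request:
carry_out(
  increments=[
    {"tx": 0, "ty": 0.001, "tz": 0.008, "spin": 0},
    {"tx": 0, "ty": 0.001, "tz": 0.022, "spin": 0},
    {"tx": 0, "ty": 0.001, "tz": 0.038, "spin": 0},
    {"tx": 0, "ty": 0.001, "tz": 0.055, "spin": 0},
    {"tx": 0, "ty": 0.001, "tz": 0.072, "spin": 0},
    {"tx": 0, "ty": 0.001, "tz": 0.088, "spin": 0},
    {"tx": 0, "ty": 0.001, "tz": 0.102, "spin": 0},
    {"tx": 0, "ty": 0.001, "tz": 0.112, "spin": 0},
    {"tx": 0, "ty": 0.001, "tz": 0.1175, "spin": 0},
    {"tx": 0, "ty": 0.001, "tz": 0.1175, "spin": 0},
  ],
)

```text
t: 10.15
tcp_pos: [416.4, -251.2, 235.6]
eef_rot: [[-0.924, 0.383, -0.001], [0.383, 0.924, 0.0], [0.001, -0.0, -1.0]]
ft_force: [-0.0, 0.0, -3.4]
gripper_width: 0.368
finger_force: 20.3
```

```bash
python3 -c "
from h import *
delta(hang(-1,-0.5,236.5),67.5)
tilt(('scene',))"
```

```text
t 10.15 tcp [ 416.4 -251.2  235.6] yaw 67.5 F [-0.   0.  -3.4] grip 0.3678520125585029 20.347236692905426 q7 [ 0.16  0.33  0.38  1.94 -0.15  0.9   1.8 ]
tx,ty,tz [-0.0917 -0.0008 -0.001 ] spin 0.0001
scene -180 36 [ -0. -15.] [140.  14.]
scene -168 40 [ -1. -16.] [139.  13.]
scene -156 43 [ -8. -16.] [140.  14.]
scene -144 46 [-11. -14.] [136.  14.]
scene -132 51 [-16.  -6.] [140.  18.]
scene -120 65 [-17. -10.] [140.  20.]
scene -108 70 [-18. -15.] [138.  19.]
scene -96 67 [-18. -14.] [140.  19.]
scene -84 61 [-18. -16.] [139.  19.]
scene -72 120 [-19. -18.] [17. 20.]
scene -36 91 [-22. -18.] [ 8. 21.]
scene -24 49 [-18. -14.] [-2. 16.]
scene -12 74 [-18. -28.] [ 3. 29.]
scene 0 97 [-19. -30.] [ 6. 30.]
scene 12 150 [-18. -29.] [14. 30.]
```

Still upright. I'll go in along +x slowly.

Request:
carry_out(
  increments=[
    {"tx": -0.006, "ty": -0.001, "tz": -0.001, "spin": 0},
    {"tx": -0.016, "ty": -0.001, "tz": -0.001, "spin": 0},
    {"tx": -0.027, "ty": -0.001, "tz": -0.001, "spin": 0},
    {"tx": -0.039, "ty": -0.001, "tz": -0.001, "spin": 0},
    {"tx": -0.051, "ty": -0.001, "tz": -0.001, "spin": 0},
    {"tx": -0.063, "ty": -0.001, "tz": -0.001, "spin": 0},
    {"tx": -0.074, "ty": -0.001, "tz": -0.001, "spin": 0},
    {"tx": -0.084, "ty": -0.001, "tz": -0.001, "spin": 0},
    {"tx": -0.09, "ty": -0.001, "tz": -0.001, "spin": 0},
    {"tx": -0.091, "ty": -0.001, "tz": -0.001, "spin": 0},
  ],
)

```text
t: 11.2
tcp_pos: [500.8, -287.4, 237.1]
eef_rot: [[-0.924, 0.383, -0.0], [0.383, 0.924, -0.0], [0.0, -0.0, -1.0]]
ft_force: [0.7, 0.4, -3.0]
gripper_width: 0.371
finger_force: 20.4
```

```bash
python3 -c "
from h import *
delta(hang(-1,-0.5,218.5),67.5)
s=shot('scene')
cv2.imwrite('pics/s4.png',cv2.resize(s['pixels'][100:240,310:450,::-1],(560,560),interpolation=cv2.INTER_CUBIC))"
```

```text
t 11.2 tcp [ 500.8 -287.4  237.1] yaw 67.5 F [ 0.7  0.4 -3. ] grip 0.37122455147490596 20.39069563150406 q7 [ 0.2   0.46  0.37  1.72 -0.19  0.99  1.81]
tx,ty,tz [0.     0.0004 0.0186] spin 0.0
```

View pics/s4.png

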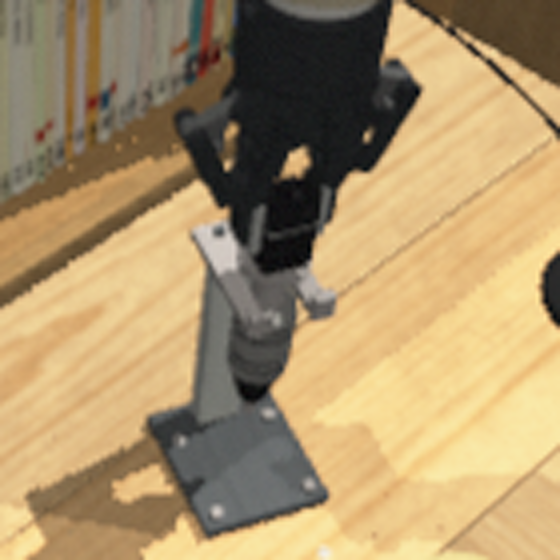

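The neck is between the prongs, with their tips at (270,320) and (318,300), and the flange sits above the hook. I'll lower slowly, watching the force.

Request:
carry_out(
  increments=[
    {"tx": 0, "ty": 0, "tz": 0.003, "spin": 0},
    {"tx": 0, "ty": 0, "tz": 0.006, "spin": 0},
    {"tx": 0, "ty": 0, "tz": 0.009, "spin": 0},
    {"tx": 0, "ty": 0, "tz": 0.012, "spin": 0},
    {"tx": 0, "ty": 0, "tz": 0.0145, "spin": 0},
    {"tx": 0, "ty": 0, "tz": 0.016, "spin": 0},
    {"tx": 0, "ty": 0, "tz": 0.016, "spin": 0},
  ],
)

```text
t: 11.95
tcp_pos: [500.1, -287.1, 221.0]
eef_rot: [[-0.924, 0.383, -0.0], [0.383, 0.924, 0.0], [0.0, -0.0, -1.0]]
ft_force: [0.0, -0.9, -3.6]
gripper_width: 0.37
finger_force: 20.4
```

Request:
carry_out(
  increments=[
    {"tx": 0, "ty": 0, "tz": 0.0005, "spin": 0},
    {"tx": 0, "ty": 0, "tz": 0.001, "spin": 0},
    {"tx": 0, "ty": 0, "tz": 0.0015, "spin": 0},
    {"tx": 0, "ty": 0, "tz": 0.0015, "spin": 0},
  ],
)

```text
t: 12.35
tcp_pos: [500.2, -287.2, 219.8]
eef_rot: [[-0.924, 0.383, -0.0], [0.383, 0.924, 0.0], [0.0, -0.0, -1.0]]
ft_force: [-0.1, 0.6, -3.8]
gripper_width: 0.37
finger_force: 20.4
```

Request:
carry_out(
  increments=[
    {"tx": 0, "ty": 0, "tz": 0.0005, "spin": 0},
    {"tx": 0, "ty": 0, "tz": 0.001, "spin": 0},
    {"tx": 0, "ty": 0, "tz": 0.001, "spin": 0},
  ],
)

```text
t: 12.65
tcp_pos: [500.2, -287.2, 218.9]
eef_rot: [[-0.924, 0.383, 0.0], [0.383, 0.924, -0.0], [-0.0, 0.0, -1.0]]
ft_force: [0.2, 0.3, -2.5]
gripper_width: 0.375
finger_force: 20.6
```

Request:
carry_out(
  increments=[
    {"tx": 0, "ty": 0, "tz": 0.0005, "spin": 0},
    {"tx": 0, "ty": 0, "tz": 0.001, "spin": 0},
    {"tx": 0, "ty": 0, "tz": 0.001, "spin": 0},
  ],
)

```text
t: 12.95
tcp_pos: [500.4, -287.3, 218.7]
eef_rot: [[-0.924, 0.383, 0.001], [0.383, 0.924, -0.0], [-0.001, 0.0, -1.0]]
ft_force: [-2.3, 1.7, 7.0]
gripper_width: 0.371
finger_force: 21.7
```

Contact: the load has moved onto the hook at about the predicted height. I'll release, then retreat straight up.

Request:
carry_out(
  increments=[
    {"tx": 0, "ty": 0, "tz": -0.0005, "spin": 0},
    {"tx": 0, "ty": 0, "tz": -0.0005, "spin": 0},
    {"tx": 0, "ty": 0, "tz": -0.0005, "spin": 0},
    {"tx": 0, "ty": 0, "tz": -0.0005, "spin": 0},
    {"tx": 0, "ty": 0, "tz": -0.0005, "spin": 0},
    {"tx": 0, "ty": 0, "tz": -0.0005, "spin": 0},
    {"tx": 0, "ty": 0, "tz": -0.0005, "spin": 0},
    {"tx": 0, "ty": 0, "tz": -0.0005, "spin": 0},
  ],
  fingers=1,
)

```text
t: 13.75
tcp_pos: [500.2, -287.2, 218.3]
eef_rot: [[-0.924, 0.383, -0.0], [0.383, 0.924, -0.0], [0.0, -0.0, -1.0]]
ft_force: [-0.1, 1.2, 0.6]
gripper_width: 0.998
finger_force: 0.0
```

Request:
carry_out(
  increments=[
    {"tx": 0, "ty": 0, "tz": -0.005, "spin": 0},
    {"tx": 0, "ty": 0, "tz": -0.015, "spin": 0},
    {"tx": 0, "ty": 0, "tz": -0.03, "spin": 0},
    {"tx": 0, "ty": 0, "tz": -0.05, "spin": 0},
    {"tx": 0, "ty": 0, "tz": -0.07, "spin": 0},
    {"tx": 0, "ty": 0, "tz": -0.09, "spin": 0},
    {"tx": 0, "ty": 0, "tz": -0.105, "spin": 0},
    {"tx": 0, "ty": 0, "tz": -0.115, "spin": 0},
    {"tx": 0, "ty": 0, "tz": -0.12, "spin": 0},
    {"tx": 0, "ty": 0, "tz": -0.12, "spin": 0},
  ],
)

```text
t: 14.75
tcp_pos: [500.3, -287.3, 338.8]
eef_rot: [[-0.924, 0.383, 0.001], [0.383, 0.924, -0.0], [-0.001, -0.0, -1.0]]
ft_force: [-0.1, -0.6, -0.4]
gripper_width: 1.002
finger_force: 0.0
```

```bash
python3 - <<'E'
from h import *
s=shot('scene')
o=env.get_obs();print(o['t'],o['ft_force'],o['gripper_width'])
cv2.imwrite('pics/s5.png',cv2.resize(s['pixels'][130:310,200:440,::-1],(800,600),interpolation=cv2.INTER_CUBIC))
W=cloud(s).reshape(-1,3);W=W[np.isfinite(W[:,2])];c,q=np.cos(HY),np.sin(HY);d=W[:,:2]-HO;x=d@[c,q];y=d@[-q,c];z=W[:,2]
m=(abs(x)<24)&(abs(y)<24)&(z>40)&(z<250)
for lo in range(40,250,10):
    k=m&(z>=lo)&(z<lo+10)
    if k.sum()>2: print(lo,k.sum(),x[k].min().round(1),x[k].max().round(1),y[k].min().round(1),y[k].max().round(1))
E
```

```text
14.8 [-0.20129849  0.36057533  0.26582824] 1.0045339428356808
40 3 -3.7 -1.3 -1.9 3.0
50 6 -4.9 -0.4 -4.7 2.9
60 4 -10.6 -5.3 0.7 6.8
70 13 -13.6 1.5 -3.0 10.4
80 15 -16.0 1.7 -7.4 13.9
90 19 -20.7 2.8 -5.6 18.0
100 42 -21.4 7.8 -16.3 18.6
110 37 -20.4 2.8 -15.0 19.0
120 42 -21.0 4.7 -17.6 18.2
130 43 -20.7 5.0 -14.7 17.8
140 65 -20.5 11.6 -19.0 18.9
150 41 -21.2 6.1 -17.9 16.7
160 6 -12.2 -8.6 -7.7 -0.5
170 3 -11.5 -9.8 -3.2 -0.4
180 70 -24.0 23.4 -23.9 23.8
190 82 -23.7 11.1 -16.2 21.4
200 56 -18.6 8.7 -14.4 15.8
210 61 -18.5 13.5 -15.9 16.0
220 55 -18.3 14.5 -16.6 16.2
230 166 -19.5 13.6 -16.3 15.4
240 7 -19.3 8.5 -10.4 13.6
```

View pics/s5.png

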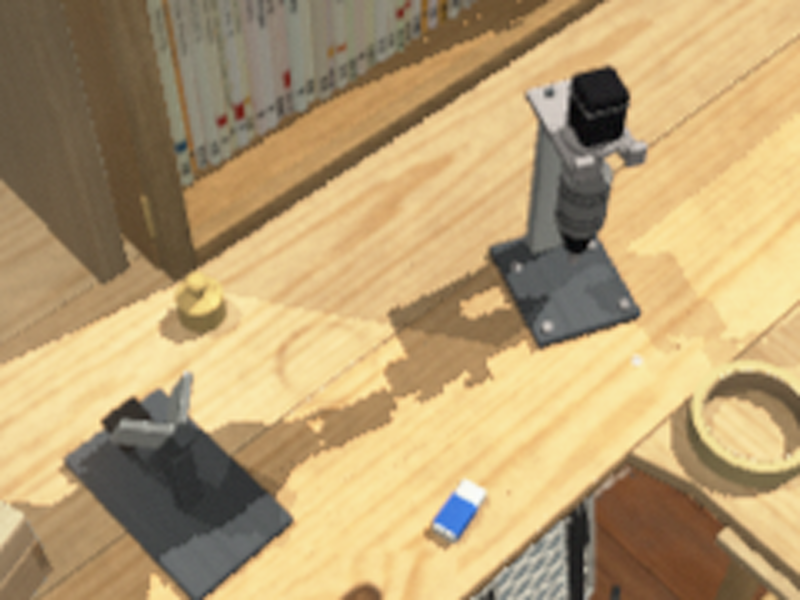

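The tool hangs upright in the hook, with its head at (598,105) and nose at (575,240). It is vertical and centred, the flange is behind the tips, and the weight and eraser are where they were. The gripper is clear, so I'll hand it in.

```bash
python3 -c "
from workcell import env
print(env.sign_off())"
```

```text
the job is handed in; nothing more can be done
None
```

The rotary tool now hangs upright, nose down, in the hanger's hook with its flange behind the tips; the gripper is clear, the weight, eraser and pebble were not touched, and I handed the job in at 14.8 s.

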